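# Pack the glazier's kit: clear and stack the tins, press the tools into their foam

## Task

Closed tins have been left standing on the foam insert: first stack them squarely, one on another, on the dark wooden box, edges in line, without pushing the box away. Then press each glazing tool lying on the bench fully home into the foam cutout of its own shape, and leave the other things on the bench where they are.

Things in the scene. Friction and masses are not known exactly. Their poses are not given: they have to be found in the camera images.
- foam: Fixed dark grey foam block in a thin plywood frame, 216 (x) by 306 (y) by 45 mm high overall. Origin: centre of its underside, on the bench. Four cutouts 15 mm deep with flat floors, each 1.8 mm wider all round than its tool: oblong (stone), slim oblong (bar), L (corner), T (mallet). A tool that is home stands 15 mm out of the foam.
- stone: Grey rubbing stone, plain block 100 (x) by 50 (y) by 30 mm high, about 0.25 kg. Origin: centre of its underside. Grip it at its middle, across y.
- bar: Brown hardwood burnishing bar, 130 (x) by 28 (y) by 30 mm high, about 0.12 kg. Origin: centre of its underside. Grip it at its middle, across y.
- corner: Aluminium L-shaped corner block for squaring panels, 110 (x) by 80 (y) overall, 30 mm high, about 0.2 kg. Origin: underside, centre of that 110 by 80 outline. Its long arm is 110 by 28 mm along x at y from +12 to +40 mm; its short arm is 28 mm wide, x from +27 to +55 mm, and reaches to y = -40 mm. Grip the long arm across y at x = -5, y = +26 mm.
- mallet: Small T-shaped glazing mallet lying flat, 120 (x) by 80 (y) overall, 30 mm high, about 0.2 kg. Origin: underside, centre of that outline. Light wood handle 28 mm wide from x = -60 to +30 mm; black rubber head from x = +30 to +60 mm, 80 mm across y. Grip the handle across y at x = +3 mm.
- slot_stone (a point): Centre of the floor of the stone's cutout, 15 mm below the foam's top; axes as those of the stone lying in it (a half turn about z fits too). Two springy foam lips at the tool's grip point pinch it from both sides: laid in, it stops 6 to 10 mm short of the floor; pushed straight down at its grip point with about 5 to 15 N it goes home and stays.
- slot_bar (a point): Centre of the floor of the bar's cutout, 15 mm below the foam's top; axes as those of the bar lying in it (a half turn about z fits too). Two springy foam lips at the tool's grip point pinch it from both sides: laid in, it stops 6 to 10 mm short of the floor; pushed straight down at its grip point with about 5 to 15 N it goes home and stays.
- slot_corner (a point): Centre of the floor of the corner's cutout, 15 mm below the foam's top; axes as those of the corner lying in it (only this way round fits). Two springy foam lips at the tool's grip point pinch it from both sides: laid in, it stops 6 to 10 mm short of the floor; pushed straight down at its grip point with about 5 to 15 N it goes home and stays.
- slot_mallet (a point): Centre of the floor of the mallet's cutout, 15 mm below the foam's top; axes as those of the mallet lying in it (only this way round fits). Two springy foam lips at the tool's grip point pinch it from both sides: laid in, it stops 6 to 10 mm short of the floor; pushed straight down at its grip point with about 5 to 15 N it goes home and stays.
- base_box: Closed dark wooden box, 100 (x) by 68 (y) by 32 mm high, loose but heavy (0.8 kg), standing on the bench: the bottom of the column. Origin: centre of its underside.
- jar: Bystander: glass jar with a lid, 56 mm across, 75 mm high. Origin: centre of its underside.
- spool: Bystander: steel-grey solder spool, 64 mm across, 35 mm high. Origin: centre of its underside.
- brush: Bystander: hand brush lying on the bench beyond the foam.
- offcut: Bystander: green glass offcut, 90 by 70 by 12 mm, lying flat.
- amber: Bystander: amber glass offcut, 70 by 80 by 12 mm, lying flat.
- mug: Bystander: white mug, 76 mm across, 85 mm high.
- tin0: Flat closed steel tin, 90 (x) by 58 (y) by 28 mm high, about 0.18 kg, one of up to three alike; at first it stands on the foam, over the cutouts. Origin: centre of its underside. Grip it across y.
- tin1: Flat closed steel tin, 90 (x) by 58 (y) by 28 mm high, about 0.18 kg, one of up to three alike; at first it stands on the foam, over the cutouts. Origin: centre of its underside. Grip it across y.
- tin2: Flat closed steel tin, 90 (x) by 58 (y) by 28 mm high, about 0.18 kg, one of up to three alike; at first it stands on the foam, over the cutouts. Origin: centre of its underside. Grip it across y.
Things that resemble listed ones, but are neither listed nor needed, are in the scene too. What is shaped like the tin1 but orange or pink is not meant.

How it is judged:
On the way, in this order (a step that is already met when the one before it is completed fails the run):
1. all the tins are off the foam and stacked squarely on the wooden box (horizontal distance between each of tin0, tin1, tin2 and base_box below 0.01 m and angle between the x axis of each of tin0, tin1, tin2 and the x axis of base_box, either way round below 0.12 rad and angle between each of tin0, tin1, tin2's own z axis and vertical below 0.05 rad and height (world z) of each of tin0, tin1, tin2 above 0.028 m and linear speed of each of tin0, tin1, tin2 below 0.02 m/s), for 0.3 s.
2. every tool is pressed fully home into its own cutout (horizontal distance between stone and slot_stone below 0.005 m and z of stone in the frame of slot_stone below 0.003 m and angle between the x axis of stone and the x axis of slot_stone, either way round below 0.05 rad and angle between each of stone, bar, corner, mallet's own z axis and vertical below 0.05 rad and linear speed of each of stone, bar, corner, mallet below 0.02 m/s and horizontal distance between bar and slot_bar below 0.005 m and z of bar in the frame of slot_bar below 0.003 m and angle between the x axis of bar and the x axis of slot_bar, either way round below 0.05 rad and horizontal distance between corner and slot_corner below 0.005 m and z of corner in the frame of slot_corner below 0.003 m and angle between the x axis of corner and the x axis of slot_corner, either way round below 0.05 rad and horizontal distance between mallet and slot_mallet below 0.005 m and z of mallet in the frame of slot_mallet below 0.003 m and angle between the x axis of mallet and the x axis of slot_mallet, either way round below 0.05 rad), for 0.3 s.
At the end, for the whole second after the job is handed in: Each tin present: in the column on the box, flat, at rest, centre within 10 mm of the box's centre, edges within 7 degrees of its. Each tool present: flat, at rest in its own cutout, underside within 3 mm of its floor, within 5 mm and 3 degrees of its place (all of step 1 and all of step 2 and angle between base_box's own z axis and vertical below 0.05 rad); the robot touches nothing.
It fails at once if the wooden box is pushed more than 40 mm away (distance of base_box from where it was at the start of the episode above 0.04 m).
It fails at once if a bystander (jar, spool, brush, glass offcuts, mug) is moved more than 40 mm (distance of any of jar, spool, brush, offcut, amber, mug from where it was at the start of the episode above 0.04 m).
Of tin0, tin1, tin2 only 2 to 3 are there at a start; the rules pass over those that are not, and their reading is None.
Of stone, bar, corner, mallet only 3 to 4 are there at a start; the rules pass over those that are not, and their reading is None.
At some moment in a run one of stone, bar, corner, mallet may be knocked a few centimetres aside while the robot is not near it.
Once in a run the grip may slacken for a moment while it holds something.
It also fails if it takes over 210 s, if anything falls off the work surface, if the arm or the gripper's body presses on something with over 40 N, if the wrist force passes 120 N, or if a joint passes its speed limit or range.

## Robot

A 6-joint arm with a two-finger parallel gripper is mounted at the origin on the work surface. World frame = base frame: x ahead of the robot, y to its left, z up, the work surface at z = 0. Lengths are in m, angles in rad, forces in N, time in s.
With the tool pointing down it reaches from about 0.275 to 0.825 m from the base axis. Payload 4.9 kg.
Tool frame: the origin (TCP) lies midway between the tips of the shut fingers; the grasp point (between the pads) lies 19 mm behind it (bot.grip_depth is the distance from the TCP to the grasp point, in m); y points along the fingers, x is the direction in which the jaws open and shut, and the axes are right-handed (so a half turn about y gives the same grasp; the last joint's range is limited). The gripper opens to 85 mm and grips with 20 to 120 N. Pads are 22 mm wide; open, the fingers measure 114 mm over their backs; the gripper's body (76 mm by 85 mm) begins 54 mm behind the grasp point. The pads swing forward as they close: fully open they stand 13 mm farther back than shut.
Start: joints at [1.001, 0.326, -0.193, 1.052, 0, 1.437], TCP at [0.232, 0.499, 0.231] pointing down, gripper open.
Joint ranges: [-2.65, 2.65], [-0.97, 1.79], [-1.3, 1.35], [-1.93, 2.1], [-1.47, 1.37], [-3.14, 3.14]. Speed limits (rad/s): [2.57, 2.57, 3.14, 3.14, 3.14, 3.14].

## Interface

Orientations are given as a unit quaternion [w, x, y, z].
In Python, from cell import bot gives the robot as it stands. Calls block until the motion is done:
- bot.move_pose(position, orientation): joint-space move of the TCP to a pose.
- bot.move_linear(position, speed=0.15, rotation=None, until_force=None): straight line of the TCP; rotation=None keeps the orientation; speed is the mean speed in m/s. With until_force (N) it stops when the force on the tool has changed by that much, and returns True; else False.
- bot.goto_joints(angles): joint-space move.
- bot.set_gripper(opening, grasp_force=None): opening from 0.0 (shut) to 1.0 (fully open); grasp_force is the grip in N (None keeps the last); returns when the fingers have stopped.
- bot.wait(seconds).
- bot.solve_ik(position, orientation): joint angles nearest the present ones, or None.
- bot.camera(name): name is "scene" or "top"; returns the picture (384x512x3 uint8, red, green, blue); there is no depth.
- bot.calibration(name): a dict with "mtx" (3x3 intrinsics, pixels), "extrinsics" (4x4, takes a point from world to camera coordinates). Camera axes: x right, y down, z forward; pixel columns grow to the right and rows downward; lengths in m; the calibration is good to about 2 mm. A picture is of the moment at which its call begins. calibration takes no time and is no camera call.
A pose or a line that the arm cannot do raises bot.PlanningError and nothing moves.
- bot.close_job(): hands the job in, once; it reports no verdict.
Trained networks look in the newest picture that a camera, given by its name, has taken for a name from the list of things; names that differ only in an ending like _2 or _b are one class to them, and where a whole thing is asked for, a point or a joint stands for the part that bears it (a point fixed in the world has none). Each returns a list of dicts, best first, with "confidence" (0 to 1); they miss things now and then, are a little off and sometimes report something else, mostly with a low value. They report only what shows in the picture. A call takes as long as a camera call. They do not tell look-alikes from the thing itself.
- bot.search_frame(camera, thing): "bbox" ([left, top, width, height] in pixels, round what is visible of it).
Readings, each from a call of its own:
- bot.read_clock(): time.
- bot.read_joint_positions(): joint angles.
- bot.read_joint_vel(): joint speeds.
- bot.read_joint_efforts(): joint torques, N m.
- bot.read_position(): TCP position.
- bot.read_tool_rot(): TCP orientation.
- bot.read_ft_force(): force on the tool from outside, world axes, zero at the start.
- bot.read_moment(): the same for the moment, N m.
- bot.read_gripper_width(): opening from 0.0 (shut) to 1.0 (fully open).
Only numpy, scipy, OpenCV 4.12 (cv2) and the standard library are available. Lean on these libraries where they do the work, as an engineer would, in place of code of your own. Each camera call takes 0.05 s, during which the arm holds its last target. There are 200 camera calls.

## Working session

There is one attempt and no reset: what is moved stays moved. The work goes in short steps, each a Python script; the robot and the scene stay as the last script left them, time stands still between calls to the robot, and variables do not carry over. Pictures are saved under pics/ and viewed, about 12 in all and at most 16, crops included, and the job is handed in when it is done.

```bash
ls; mkdir -p pics
python3 - <<'E'
from cell import bot
import cv2,numpy as np
for n in("scene","top"):
    im=bot.camera(n); c=bot.calibration(n)
    print(n,np.round(c["mtx"],1).tolist(),np.round(c["extrinsics"],3).tolist())
    cv2.imwrite(f"pics/{n}0.png",cv2.resize(im[:,:,::-1],(800,600),interpolation=cv2.INTER_CUBIC))
    for t in["foam","stone","bar","corner","mallet","base_box","tin0","jar","spool","brush","offcut","amber","mug"]:
        print(t,[(np.round(d["bbox"]).astype(int).tolist(),round(d["confidence"],2)) for d in bot.search_frame(n,t)])
print(bot.read_tool_rot(),bot.read_clock())
E
```

```text
pics
scene [[429.4, 0.0, 260.4], [0.0, 429.4, 187.1], [0.0, 0.0, 1.0]] [[0.729, 0.684, 0.003, -0.411], [0.595, -0.631, -0.498, -0.299], [-0.339, 0.365, -0.867, 1.676], [0.0, 0.0, 0.0, 1.0]]
foam [([193, 148, 108, 103], 0.68)]
stone [([272, 104, 23, 27], 0.69), ([192, 148, 108, 102], 0.55)]
bar [([140, 246, 16, 46], 0.83), ([144, 205, 27, 39], 0.74)]
corner [([312, 95, 22, 33], 0.69)]
mallet [([147, 206, 24, 41], 0.84), ([264, 249, 29, 35], 0.74)]
base_box [([196, 254, 37, 38], 0.85), ([192, 151, 110, 96], 0.31)]
tin0 [([227, 113, 27, 28], 0.87), ([228, 174, 29, 28], 0.61), ([212, 201, 30, 30], 0.59), ([173, 163, 27, 28], 0.59), ([257, 164, 32, 32], 0.57)]
jar [([321, 141, 21, 23], 0.76)]
spool [([159, 292, 22, 24], 0.6), ([192, 150, 108, 101], 0.45)]
brush [([299, 196, 37, 50], 0.68)]
offcut [([264, 252, 30, 35], 0.84)]
amber [([325, 175, 33, 29], 0.93)]
mug [([354, 112, 25, 27], 0.97)]
top [[490.5, 0.0, 246.1], [0.0, 490.5, 192.0], [0.0, 0.0, 1.0]] [[-0.007, -1.0, 0.002, 0.01], [-0.999, 0.007, -0.051, 0.528], [0.051, -0.002, -0.999, 1.666], [0.0, 0.0, 0.0, 1.0]]
foam [([213, 155, 96, 69], 0.58)]
stone [([143, 215, 29, 33], 0.81)]
bar [([362, 186, 25, 36], 0.6)]
corner [([110, 189, 28, 34], 0.78)]
mallet [([331, 212, 27, 37], 0.61)]
base_box [([214, 156, 95, 67], 0.69), ([323, 138, 26, 32], 0.67), ([362, 187, 23, 35], 0.16)]
tin0 [([281, 168, 16, 29], 0.91), ([247, 178, 22, 30], 0.9), ([270, 241, 29, 17], 0.88), ([188, 248, 28, 23], 0.73), ([222, 166, 22, 31], 0.7)]
jar [([152, 152, 13, 20], 0.81), ([323, 140, 26, 29], 0.63), ([215, 154, 93, 70], 0.59)]
spool [([367, 152, 28, 18], 0.88)]
brush [([218, 92, 24, 58], 0.67)]
offcut [([278, 105, 25, 30], 0.89)]
amber [([174, 115, 26, 25], 0.81), ([331, 211, 27, 40], 0.57)]
mug [([93, 144, 34, 24], 0.66)]
[ 0.59627695 -0.59626535 -0.38009347  0.38006629] 1.4
```

Run:
```python
import cv2
im=cv2.imread("pics/top0.png"); s=800/512
im=cv2.resize(im[int(80*s):int(285*s),int(85*s):int(405*s)],(800,512),interpolation=cv2.INTER_CUBIC)
cv2.imwrite("pics/top0c.png",im)
```

```text
(no output)
```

View pics/scene0.png

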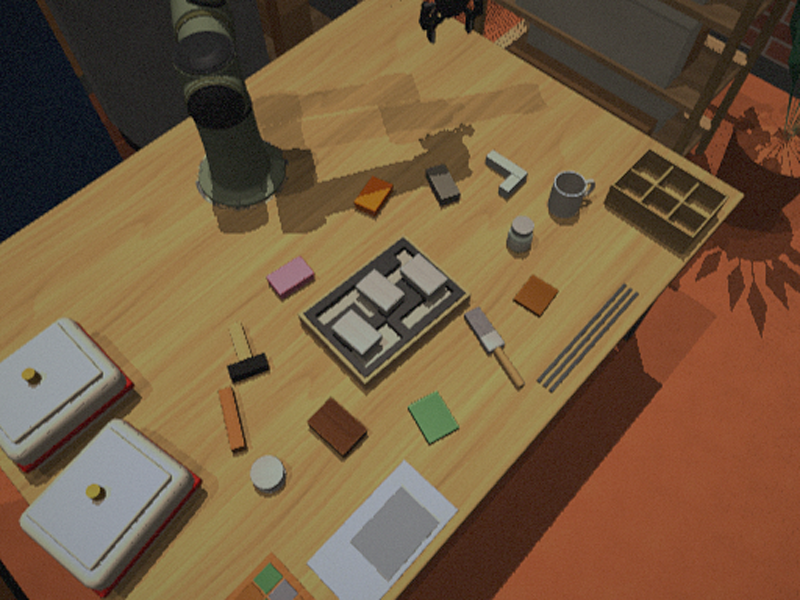

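View pics/top0c.png

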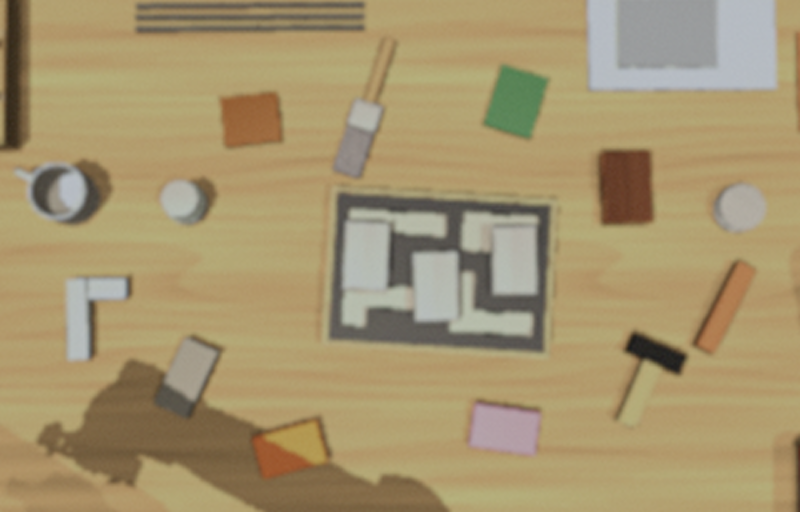

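Scene: 3 white tins on the foam (crop px 367,255 / 436,285 / 515,258). All four tools are present: L at (95,315), stone (188,375), bar (725,305) and mallet (655,375). The dark-brown box is at (626,187). The pink (505,428) and orange (290,447) blocks are look-alikes shaped like the tins; I'll leave them. Next I'll write a model-fit pose estimator.

```bash
cat > h.py <<'E'
from cell import bot
import cv2,numpy as np
from scipy.optimize import minimize
def rect(a,b,c=0,d=0): return np.array([[c-a/2,d-b/2],[c+a/2,d-b/2],[c+a/2,d+b/2],[c-a/2,d+b/2]])
# outline (ccw), height
SH={"stone":(rect(.1,.05),.03),"bar":(rect(.13,.028),.03),"box":(rect(.1,.068),.032),"tin":(rect(.09,.058),.028),"foam":(rect(.216,.306),.045),
"corner":(np.array([[-55,12],[27,12],[27,-40],[55,-40],[55,40],[-55,40]])/1e3,.03),
"mallet":(np.array([[-60,-14],[30,-14],[30,-40],[60,-40],[60,40],[30,40],[30,14],[-60,14]])/1e3,.03)}
GRIP={"stone":(0,0),"bar":(0,0),"corner":(-.005,.026),"mallet":(.003,0),"tin":(0,0)}
CAL={n:bot.calibration(n) for n in("scene","top")}
def snap(n=6):
    return {c:np.mean([bot.camera(c).astype(np.float32) for _ in range(n)],0) for c in("top","scene")}
def proj(c,P):
    E=CAL[c]["extrinsics"];q=np.asarray(P)@E[:3,:3].T+E[:3,3];q=q@CAL[c]["mtx"].T
    return q[:,:2]/q[:,2:]
def unproj(c,uv,z):
    E=CAL[c]["extrinsics"];R,t=E[:3,:3],E[:3,3];d=R.T@np.linalg.solve(CAL[c]["mtx"],[uv[0],uv[1],1]);o=-R.T@t
    return (o+d*(z-o[2])/d[2])[:2]
def w3(poly,p,z):
    c,s=np.cos(p[2]),np.sin(p[2]);q=poly@np.array([[c,s],[-s,c]])+np.asarray(p[:2])
    return np.c_[q,np.full(len(q),z)]
SS=6
def fill(m,uv,o,lab):
    cv2.fillPoly(m,[np.round(((uv-o+.5)*SS-.5)*16).astype(np.int32)],lab,shift=4)
def grow(poly,d):  # offset ccw outline outward
    n=len(poly);r=[]
    for i in range(n):
        a,b,c=poly[i-1],poly[i],poly[(i+1)%n];e=(b-a)/np.linalg.norm(b-a);f=(c-b)/np.linalg.norm(c-b)
        r.append(b+d*(np.array([e[1],-e[0]])+np.array([f[1],-f[0]])))
    return np.array(r)
def labels(c,name,p,z0,o,wh,slot):
    poly,h=SH[name];m=np.zeros((wh[1]*SS,wh[0]*SS),np.uint8)
    if slot:
        g=grow(poly,.0018);fl=m.copy();fill(m,proj(c,w3(g,p,.045)),o,1);fill(fl,proj(c,w3(g,p,.030)),o,1)
        m[(m==1)&(fl==1)]=2;return m,3
    T=w3(poly,p,z0+h);B=w3(poly,p,z0);E=CAL[c]["extrinsics"];cam=-E[:3,:3].T@E[:3,3];n=len(T);Q=[]
    for i in range(n):
        j=(i+1)%n;e=T[j]-T[i];nn=np.array([e[1],-e[0],0])
        if nn@(cam-T[i])>0:Q.append((-np.linalg.norm(cam-(T[i]+B[j])/2),i,j))
    k=1
    for _,i,j in sorted(Q):
        fill(m,proj(c,np.array([T[i],T[j],B[j],B[i]])),o,k);k+=1
    fill(m,proj(c,T),o,k)
    if name=="mallet":
        k+=1;fill(m,proj(c,w3(rect(.03,.08,.045),p,z0+h)),o,k)
    return m,k+1
def cost(p,im,name,z0,cams,slot,win,cap):
    J=0
    for c in cams:
        o,wh,I=win[c];m,k=labels(c,name,p,z0,o,wh,slot)
        W=np.stack([cv2.resize((m==l).astype(np.float32),tuple(wh),interpolation=cv2.INTER_AREA).ravel() for l in range(k)],1)
        W=W[:,W.sum(0)>3];w=np.ones(len(W))
        for _ in range(3):
            C=np.linalg.lstsq(W*w[:,None],I*w[:,None],rcond=None)[0];r=np.sqrt(((W@C-I)**2).sum(1));w=np.where(r<cap,1,(cap/np.maximum(r,1)))
        J+=np.where(r<cap,r*r,cap*(2*r-cap)).mean()
    return J
def fit(im,name,p0,z0=0,cams=("top","scene"),slot=False,pad=6,cap=25,mask=None):
    win={}
    for c in cams:
        g=np.vstack([proj(c,w3(SH[name][0],p0,z)) for z in(z0,z0+SH[name][1])])
        if slot:g=proj(c,w3(SH[name][0],p0,.045))
        o=np.floor(g.min(0)-pad).astype(int);e=np.ceil(g.max(0)+pad).astype(int);wh=e-o
        I=im[c][o[1]:e[1],o[0]:e[0]].reshape(-1,3);win[c]=(o,wh,I)
    best=None
    for d in(.012,.004):
        s=np.array(p0 if best is None else best.x,float);sc=np.array([d,d,d*15])
        S=np.vstack([s]+[s+sc*np.eye(3)[i] for i in range(3)])
        best=minimize(cost,s,args=(im,name,z0,cams,slot,win,cap),method="Nelder-Mead",options=dict(initial_simplex=S,xatol=1e-4,fatol=1e-3,maxiter=150))
    return best.x,best.fun
def overlay(im,items,fn,c="top",roi=None,f=4):
    v=cv2.resize(im[c],None,fx=f,fy=f,interpolation=cv2.INTER_CUBIC).clip(0,255).astype(np.uint8)[:,:,::-1].copy()
    for name,p,z in items:
        u=(proj(c,w3(SH[name][0],p,z))+.5)*f;cv2.polylines(v,[np.round(u).astype(np.int32)],True,(0,0,255),1)
    if roi:x,y,w,h=[int(a*f) for a in roi];v=v[y:y+h,x:x+w]
    cv2.imwrite(fn,v)
def quat(yaw):  # tool down: tool z = -world z, jaw axis (tool x) ; see use
    from scipy.spatial.transform import Rotation as R
    return R.from_matrix
E
python3 - <<'E'
from h import *
from scipy.spatial.transform import Rotation as R
q=bot.read_tool_rot();print(np.round(R.from_quat(np.r_[q[1:],q[0]]).as_matrix(),3).tolist())
im=snap();np.savez("im0.npz",**im)
G={"foam":((261,189),.045,0),"box":((336,154),.032,0),"stone":((157.5,231),.03,None),"bar":((374,204),.03,None),"corner":((124,206),.03,None),"mallet":((344,230),.03,None),
"t1":((232,182),.073,0),"t2":((258,194),.073,0),"t3":((290,183),.073,0)}
out=[]
for k,(uv,z,a) in G.items():
    n="tin" if k[0]=="t" else k;z0=.045 if k[0]=="t" else 0
    xy=unproj("top",uv,z);best=None
    for a in([a,np.pi/2] if a is not None else np.arange(-3,3.2,.5)):
        p,J=fit(im,n,[*xy,a],z0,pad=4)
        if best is None or J<best[1]:best=(p,J)
    p,J=best;print(k,np.round(xy,3),np.round(p,4),round(J,1),[np.round(fit(im,n,p,z0,cams=(c,),pad=4)[0],4).tolist() for c in("top","scene")])
    out.append((n,p,z0+SH[n][1]))
overlay(im,out,"pics/o0.png",roi=(100,120,320,150),f=2.5)
E
```

```text
[[0.422, 0.0, -0.907], [0.907, 0.0, 0.422], [0.0, -1.0, -0.0]]
foam [ 0.536 -0.044] [ 0.541  -0.0471  3.0773] 3016.5 [[0.5412, -0.0433, 3.0734], [0.5414, -0.047, 3.0755]]
box [ 0.654 -0.301] [ 0.6526 -0.2972  3.1655] 398.5 [[0.6537, -0.2954, 3.177], [0.6524, -0.2977, 3.1553]]
stone [0.397 0.306] [ 0.4267  0.3161 -2.4125] 2612.9 [[0.4278, 0.3169, -2.0564], [0.3833, 0.3358, -1.8994]]
bar [ 0.483 -0.427] [ 0.4869 -0.4293  2.6611] 204.2 [[0.4877, -0.4295, 2.6541], [0.4866, -0.4295, 2.6634]]
corner [0.482 0.419] [0.4766 0.4247 0.0243] 373.4 [[0.4783, 0.422, 0.0138], [0.4759, 0.4254, 0.0325]]
mallet [ 0.396 -0.324] [ 0.3845 -0.3161 -0.4274] 329.8 [[0.3858, -0.3155, -0.4075], [0.3837, -0.3161, -0.4255]]
t1 [0.558 0.052] [ 0.5561  0.0569 -0.0438] 3220.6 [[0.545, 0.0577, -0.0136], [0.5567, 0.0567, -0.0486]]
t2 [ 0.518 -0.033] [ 0.5161 -0.0347  0.0154] 2618.8 [[0.5161, -0.0347, 0.0154], [0.5164, -0.035, 0.0162]]
t3 [ 0.553 -0.139] [ 0.5511 -0.1387  0.0097] 2621.5 [[0.5544, -0.1381, 0.0378], [0.5499, -0.1391, 0.0205]]
```

View overlay.

View pics/o0.png

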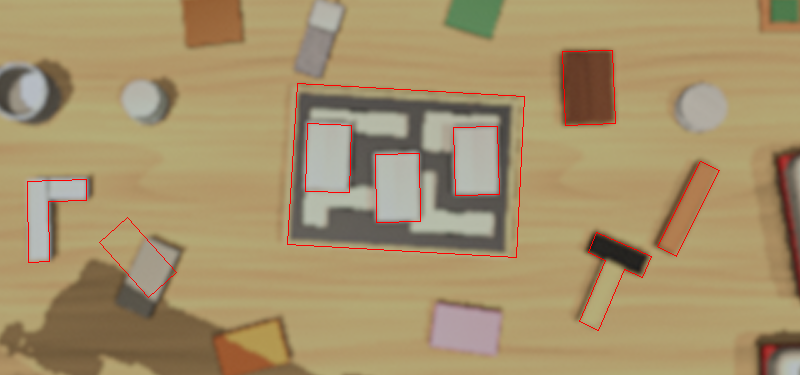

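```bash
python3 - <<'E'
s=open("h.py").read();i=s.index("def quat");s=s[:i]+'''
from scipy.spatial.transform import Rotation as R
def quat(phi):
    c,s=np.cos(phi),np.sin(phi)
    q=R.from_matrix(np.array([[c,0,-s],[s,0,c],[0,-1,0]])).as_quat();return np.r_[q[3],q[:3]]
def best_phi(pos,phi):
    r=[]
    for f in(phi,phi+np.pi):
        q=bot.solve_ik(list(pos),quat(f).tolist())
        if q is not None:r.append((abs(q[5]),f))
    return min(r)[1]
def hop(x,y,z,phi,zc=.2):
    """rise to zc, joint move above, then straight down to z"""
    p=bot.read_position()
    if p[2]<zc-.005:bot.move_linear([p[0],p[1],zc],speed=.25)
    bot.move_pose([x,y,zc],quat(phi).tolist())
    bot.move_linear([x,y,z],speed=.15)
def park():
    p=bot.read_position()
    if p[2]<.2:bot.move_linear([p[0],p[1],.22],speed=.3)
    bot.goto_joints([1.9,.326,-.193,1.052,0,1.437])
def grip_xy(name,p):
    g=np.array([GRIP[name]]);return w3(g,p,0)[0,:2]
'''
open("h.py","w").write(s)
E
python3 - <<'E'
from h import *
t=np.array([.5511,-.1387,.02]);box=np.array([.6528,-.2970,.024])
bot.set_gripper(.85,60)
z=.045-.002
phi=best_phi([t[0],t[1],z],t[2]+np.pi/2)
hop(t[0],t[1],z+.02,phi)
print(bot.move_linear([t[0],t[1],z],speed=.05,until_force=8),bot.read_position())
bot.set_gripper(0,60);print("w",bot.read_gripper_width(),bot.read_ft_force(),bot.read_position())
bot.move_linear([t[0],t[1],.2],speed=.2)
phi+=box[2]-t[2]
zt=.032+z-.045
bot.move_pose([box[0],box[1],.2],quat(phi).tolist())
print("w",bot.read_gripper_width())
bot.move_linear([box[0],box[1],zt+.015],speed=.15)
print(bot.move_linear([box[0],box[1],zt-.003],speed=.03,until_force=6),bot.read_position())
bot.set_gripper(.85);print("w",bot.read_gripper_width())
P=bot.read_position()
park()
im=snap();np.savez("im1.npz",**im)
for n,p0,z0 in(("tin",box,.032),("box",box,0)):
    print(n,np.round(fit(im,n,p0,z0,pad=4)[0],4),[np.round(fit(im,n,p0,z0,cams=(c,),pad=4)[0],4).tolist() for c in("top","scene")])
st=None
for a in np.arange(-3,3.2,.4)[:9]:
    r=fit(im,"stone",[.39,.31,a],0,pad=4)
    if st is None or r[1]<st[1]:st=r
print("stone",st,bot.read_clock(),P)
overlay(im,[("tin",box,.060),("stone",st[0],.03)],"pics/o1.png",roi=(100,120,320,150),f=2.5)
E
```

```text
False [ 0.5508425  -0.138619    0.04266601]
w 0.6670217495380054 [0.74213677 0.02618291 1.09551851] [ 0.5515647  -0.13884536  0.04348476]
w 0.6659166446443265
True [ 0.65292719 -0.29713627  0.03050653]
w 0.8447373132353981
tin [ 0.6514 -0.2975 -0.0053] [[0.6515, -0.2951, -0.0111], [0.6523, -0.2993, 0.0187]]
box [ 0.6532 -0.2991  0.0126] [[0.6563, -0.302, 0.0129], [0.6431, -0.2913, 0.0332]]
stone (array([ 0.39613479,  0.30373745, -0.44140473]), np.float64(208.08624701403502)) 15.9167 [ 0.65170684 -0.2963859   0.02907089]
```

View pics/o1.png

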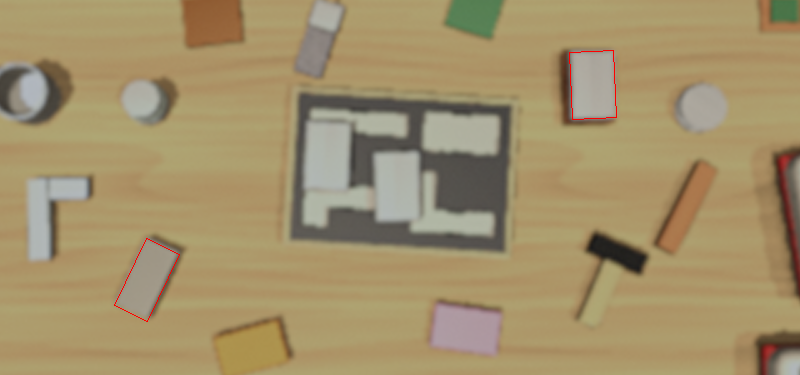

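First tin sits on the box, fit vs TCP agree within ~1 mm (joint fit of both cameras). Stacking the other two.

Run:
```python
from h import *
box=np.array([.6528,-.2970,.02])
im=snap();T=[]
for p0 in([.5161,-.0347,.0154],[.5561,.0569,-.044]):
    p,_=fit(im,"tin",p0,.045,pad=3);print(np.round(p,4));T.append(p)
for i,t in enumerate(T):
    bot.set_gripper(.82,60);z=.043
    phi=best_phi([t[0],t[1],z],t[2]+np.pi/2)
    hop(t[0],t[1],z+.02,phi)
    print(bot.move_linear([t[0],t[1],z],speed=.05,until_force=8),bot.read_position())
    bot.set_gripper(0,60)
    bot.move_linear([t[0],t[1],.22],speed=.2)
    phi+=box[2]-t[2]
    zt=.032+.028*(i+1)+z-.045
    bot.move_pose([box[0],box[1],.22],quat(phi).tolist())
    print("w",bot.read_gripper_width())
    bot.move_linear([box[0],box[1],zt+.015],speed=.15)
    print(bot.move_linear([box[0],box[1],zt-.003],speed=.03,until_force=6),bot.read_position())
    bot.set_gripper(.85)
park()
im=snap();np.savez("im2.npz",**im)
O=[]
for k in range(3):
    if k==2 or 1:
        z0=.032+.028*k;p,J=fit(im,"tin",box,z0,pad=4);print(k,np.round(p,4),J);O.append(("tin",p,z0+.028))
print(bot.read_clock())
# slots after tins gone: guesses from detections of layout
v=[cv2.resize(im[c][y:y+h,x:x+w],None,fx=4,fy=4,interpolation=cv2.INTER_CUBIC) for c,(x,y,w,h) in(("top",(205,145,170,85)),("scene",(185,145,120,150)))]
cv2.imwrite("pics/foam.png",v[0].clip(0,255)[:,:,::-1]);cv2.imwrite("pics/foams.png",v[1].clip(0,255)[:,:,::-1])
```

```text
[ 0.5161 -0.0347  0.0154]
[ 0.5567  0.0568 -0.0579]
False [ 0.51584944 -0.03467296  0.04269809]
w 0.6698328052603062
True [ 0.65291604 -0.29712007  0.0583995 ]
False [0.55644078 0.05681863 0.04265494]
w 0.6686029834945519
True [ 0.6530388  -0.29715335  0.08650281]
0 [ 0.6651 -0.3137  0.0249] 3140.8556793086655
1 [ 0.6488 -0.2968 -0.0163] 2860.803152685383
2 [ 0.653  -0.2986  0.015 ] 2261.6254137214414
39.625[ WARN:0@62.220] global loadsave.cpp:1063 imwrite_ Unsupported depth image for selected encoder is fallbacked to CV_8U.
```

View pics/foam.png

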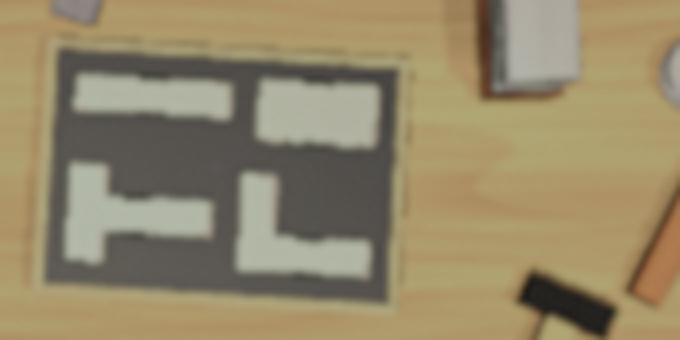

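View pics/foams.png

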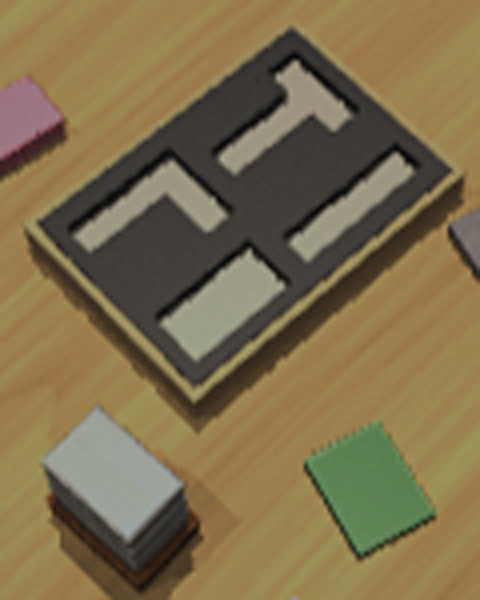

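Column stands square. Cutouts in the top crop: bar (155,97), stone (318,113), mallet (140,215, head toward +y), corner (300,235). Now I'll fit the cutouts and tools.

Run:
```python
from h import *
im=snap(8);np.savez("im3.npz",**im)
G={"bar":(155,97),"stone":(318,113),"mallet":(140,215),"corner":(303,228)}
O=[]
for n,(u,v) in G.items():
    xy=unproj("top",(205+u/4,145+v/4),.030)
    r=[fit(im,n,[*xy,1.507],0,cams=c,slot=True,pad=3)  for c in(("top","scene"),("top",),("scene",))]
    print("slot",n,[np.round(a[0],4).tolist() for a in r],round(r[0][1]));O.append((n,r[0][0],.03))
for n,p0 in{"stone":[.3961,.3037,-.441],"bar":[.4869,-.4293,-.48],"corner":[.4766,.4247,.024],"mallet":[.3845,-.3161,-.427]}.items():
    r=[fit(im,n,p0,0,cams=c,pad=4)  for c in(("top","scene"),("top",),("scene",))]
    print("tool",n,[np.round(a[0],4).tolist() for a in r],round(r[0][1]));O.append((n,r[0][0],.03))
overlay(im,O,"pics/o3.png",roi=(100,145,320,115),f=2.5)
overlay(im,O[:4],"pics/o3b.png",roi=(205,145,120,90),f=6.5)
```

```text
slot bar [[0.6048, 0.0167, 1.5044], [0.6054, 0.0164, 1.5039], [0.6038, 0.0174, 1.4983]] 1078
slot stone [[0.5892, -0.1223, 1.5038], [0.5902, -0.1223, 1.4998], [0.5885, -0.122, 1.5074]] 1039
slot mallet [[0.5029, 0.0293, 1.5093], [0.5054, 0.0279, 1.5066], [0.5022, 0.03, 1.4963]] 1337
slot corner [[0.4946, -0.1109, 1.4995], [0.4954, -0.1114, 1.5028], [0.4935, -0.1108, 1.498]] 1433
tool stone [[0.396, 0.3037, -0.4501], [0.3996, 0.3023, -0.4365], [0.3959, 0.3037, -0.4506]] 253
tool bar [[0.4866, -0.4295, -0.4783], [0.4887, -0.43, -0.478], [0.4864, -0.4296, -0.4808]] 472
tool corner [[0.4768, 0.4244, 0.0223], [0.4785, 0.4225, 0.0229], [0.4758, 0.4256, 0.0187]] 420
tool mallet [[0.3846, -0.3161, -0.4279], [0.386, -0.3158, -0.4011], [0.384, -0.3163, -0.4154]] 395
```

View pics/o3b.png

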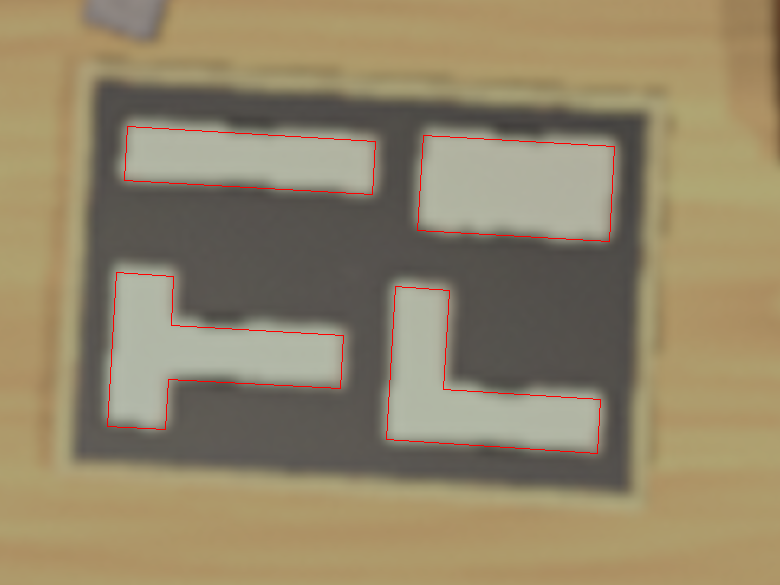

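```bash
cat >> h.py <<'E'
SLOT={"bar":(.6046,.0169,1.503),"stone":(.5893,-.1222,1.503),"mallet":(.5036,.029,1.503),"corner":(.4945,-.111,1.503)}
W={"bar":.028,"stone":.05,"mallet":.028,"corner":.028}
def do(name,p,zg=None,zc=.2,bias=(0,0)):
    zg=zg if zg is not None else(.007 if name=="stone" else .010)
    s=np.array(SLOT[name]);g=grip_xy(name,p);opts=[]
    for hs in((0,np.pi) if name in("bar","stone") else(0,)):
        for hp in(0,np.pi):
            a=p[2]+np.pi/2+hp;b=a+((s[2]+hs-p[2]+np.pi)%(2*np.pi)-np.pi)
            gs=grip_xy(name,[*s[:2],s[2]+hs])
            q=[bot.solve_ik([*x,.1],quat(f).tolist()) for x,f in((g,a),(gs,b))]
            if all(k is not None for k in q):opts.append((max(abs(k[5]) for k in q),a,b,gs))
    _,a,b,gs=min(opts,key=lambda o:o[0]);gs=gs+np.array(bias)
    op=min(1,W[name]/.085+.25);bot.set_gripper(op,60)
    hop(*g,zg+.04,a,zc);c=bot.move_linear([*g,zg],speed=.08,until_force=8)
    bot.set_gripper(0,60);w0=bot.read_gripper_width();print(name,"hit",c,"width",round(w0*85,1))
    if c or abs(w0*.085-W[name])>.006:print("grasp doubtful");return False
    bot.move_linear([*g,zc],speed=.2);bot.move_pose([*gs,zc],quat(b).tolist())
    print(" width at slot",round(bot.read_gripper_width()*85,1))
    bot.move_linear([*gs,zg+.06],speed=.2)
    m=.0016;seq=[(0,0)]+[(m*i,m*j) for r in(1,2) for i in range(-r,r+1) for j in range(-r,r+1) if max(abs(i),abs(j))==r]
    for dx,dy in seq:
        x=[gs[0]+dx,gs[1]+dy]
        if(dx,dy)!=(0,0):bot.move_linear([*x,zg+.048],speed=.1)
        hit=bot.move_linear([*x,zg+.034],speed=.03,until_force=4);z=bot.read_position()[2]-zg
        print("  off",round(dx*1e3,1),round(dy*1e3,1),"hit",hit,"underside z",round(z*1e3,1))
        if z<.0415:break
    else:print("no entry");return False
    press(name,x,z,op);return True
def press(name,x,z=None,op=None):
    if op:
        bot.set_gripper(op);bot.move_linear([*x,.11],speed=.2)
    bot.set_gripper(0)
    bot.move_linear([*x,.075],speed=.15)
    h=bot.move_linear([*x,.0585],speed=.03,until_force=28);print("  pressed",h,"TCP z",round(bot.read_position()[2]*1e3,1),"F",np.round(bot.read_ft_force(),1))
    bot.move_linear([*x,.12],speed=.25)
E
python3 - <<'E'
from h import *
print(do("bar",np.array([.487,-.4296,-.478])),bot.read_clock())
park();im=snap(8)
for k in((("top","scene"),("top",),("scene",))):print(np.round(fit(im,"bar",SLOT["bar"],.030,cams=k,pad=3)[0],4))
overlay(im,[],"pics/o4.png",roi=(90,85,340,190),f=2.3)
E
```

```text
bar hit False width 26.8
 width at slot 26.5
  off 0.0 0.0 hit True underside z 39.1
  pressed False TCP z 60.1 F [-2.   0.2  9.1]
True 54.0333
[0.6046 0.0181 1.5053]
[0.6057 0.0172 1.5014]
[0.6029 0.0188 1.5072]
```

View pics/o4.png

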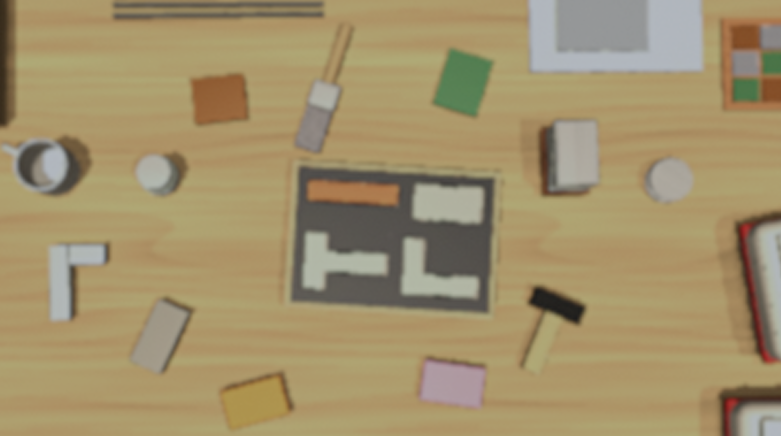

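The bar is home (top at 60.1 mm, as expected). Next come the other three, each refitted just before its grasp.

Run:
```python
from h import *
P0={"stone":[.3961,.3037,-.445],"mallet":[.385,-.316,-.42],"corner":[.477,.4242,.022]}
for n in("mallet","corner","stone"):
    im=snap(5);p,J=fit(im,n,P0[n],0,pad=4);print(n,np.round(p,4),round(J))
    if np.linalg.norm(p[:2]-P0[n][:2])>.008 or J>800:print("moved? stop");break
    ok=do(n,p)
    print(ok,bot.read_clock())
    if not ok:break
    park()
else:
    im=snap(8);O=[]
    for n in SLOT:
        p,J=fit(im,n,SLOT[n],.030,pad=3);print(n,np.round(p-SLOT[n],4),round(J));O.append((n,p,.06))
overlay(im,[],"pics/o5.png",roi=(90,85,340,190),f=2.3)
```

```text
mallet [ 0.398  -0.2652 -0.4202] 250
moved? stop
```

View pics/o5.png

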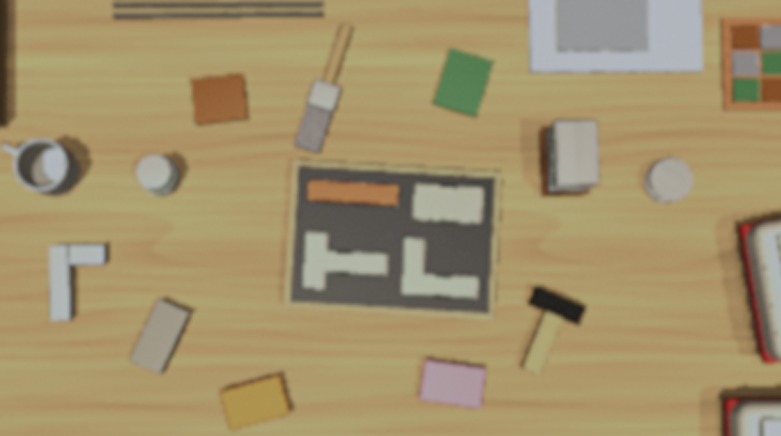

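The mallet was knocked about 5 cm toward the foam. The new fit (0.398, −0.265) is clean and matches the picture, where the mallet sits at px (555,330). I'll continue from the new pose.

Run:
```python
from h import *
P0={"stone":[.3961,.3037,-.445],"mallet":[.398,-.2652,-.42],"corner":[.477,.4242,.022]}
for n in("mallet","corner","stone"):
    im=snap(5);p,J=fit(im,n,P0[n],0,pad=4);print(n,np.round(p,4),round(J))
    if np.linalg.norm(p[:2]-P0[n][:2])>.008 or J>800:print("moved? stop");break
    ok=do(n,p)
    print(ok,bot.read_clock())
    if not ok:break
    park()
else:
    im=snap(8);O=[]
    for n in SLOT:
        p,J=fit(im,n,SLOT[n],.030,pad=3);print(n,np.round(p-SLOT[n],4),round(J));O.append((n,p,.06))
overlay(im,[],"pics/o6.png",roi=(90,85,340,190),f=2.3)
```

```text
mallet [ 0.398  -0.2656 -0.4189] 365
mallet hit False width 26.9
 width at slot 26.7
  off 0.0 0.0 hit True underside z 45.8
  off -1.6 -1.6 hit True underside z 45.8
  off -1.6 0.0 hit True underside z 45.8
  off -1.6 1.6 hit True underside z 45.7
  off 0.0 -1.6 hit True underside z 45.9
  off 0.0 1.6 hit True underside z 45.5
  off 1.6 -1.6 hit True underside z 45.9
  off 1.6 0.0 hit True underside z 45.9
  off 1.6 1.6 hit True underside z 46.0
  off -3.2 -3.2 hit True underside z 46.0
  off -3.2 -1.6 hit True underside z 46.1
  off -3.2 0.0 hit True underside z 46.1
  off -3.2 1.6 hit True underside z 45.9
  off -3.2 3.2 hit True underside z 44.9
  off -1.6 -3.2 hit True underside z 46.1
  off -1.6 3.2 hit True underside z 38.5
  pressed False TCP z 60.0 F [-4.6 -3.8 13.6]
True 79.8333
corner [0.4767 0.4242 0.0244] 416
corner hit False width 27.0
 width at slot 26.2
  off 0.0 0.0 hit True underside z 40.2
  pressed True TCP z 60.0 F [-0.7 -0.3  5.5]
True 96.4417
stone [ 0.3959  0.3038 -0.4502] 254
stone hit False width 48.7
 width at slot 48.8
  off 0.0 0.0 hit True underside z 39.4
  pressed False TCP z 60.1 F [-4.5  0.1 10.7]
True 113.1667
bar [-0.0001  0.0012  0.002 ] 1101
stone [-0.0014 -0.      0.0004] 925
mallet [ 0.0002  0.0035 -0.0022] 1614
corner [-0.0004  0.0012 -0.0066] 1395
```

View pics/o6.png

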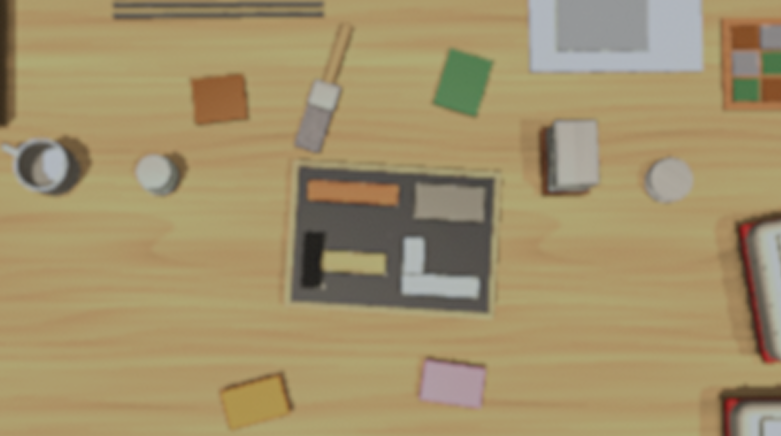

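All four read home at the grip point. The mallet needed a search, so I'll touch-probe the far ends of each tool lightly to confirm they lie flat, then check the scene view.

Run:
```python
from h import *
pts={"mallet":[(.045,.03),(.045,-.03),(-.05,0)],"corner":[(.041,-.028),(-.045,.026)],"bar":[(.052,0),(-.052,0)],"stone":[(.035,0),(-.035,0)]}
phi=best_phi([.5,0,.1],1.5)
fr={"mallet":(.5038,.0325,1.501)}
for n,L in pts.items():
    for l in L:
        x,y=w3(np.array([l]),fr.get(n,SLOT[n]),0)[0,:2]
        bot.move_pose([x,y,.085],quat(phi).tolist())
        bot.move_linear([x,y,.068],speed=.1)
        h=bot.move_linear([x,y,.0585],speed=.02,until_force=4);print(n,l,h,round(bot.read_position()[2]*1e3,1))
        bot.move_linear([x,y,.085],speed=.2)
park();im=snap(8);print(bot.read_clock(),bot.read_gripper_width())
for n in SLOT:print(n,np.round(fit(im,n,SLOT[n],.030,pad=3)[0]-SLOT[n],4))
p,_=fit(im,"tin",[.6528,-.297,.02],.088,pad=4);print("top tin",np.round(p,4))
v=cv2.resize(im["scene"][95:315,140:360],None,fx=2.7,fy=2.7,interpolation=cv2.INTER_CUBIC)
cv2.imwrite("pics/s7.png",v.clip(0,255)[:,:,::-1].astype(np.uint8))
```

```text
mallet (0.045, 0.03) True 60.1
mallet (0.045, -0.03) True 60.1
mallet (-0.05, 0) True 60.0
corner (0.041, -0.028) True 60.1
corner (-0.045, 0.026) True 60.0
bar (0.052, 0) True 60.1
bar (-0.052, 0) True 60.1
stone (0.035, 0) True 60.1
stone (-0.035, 0) True 60.1
139.3167 0.005921877846781382
bar [-0.0001  0.0012  0.002 ]
stone [-0.0013 -0.0003  0.0102]
mallet [ 0.0003  0.0035 -0.0126]
corner [-0.0007  0.0012 -0.0053]
top tin [ 0.653  -0.2986  0.015 ]
```

View pics/s7.png

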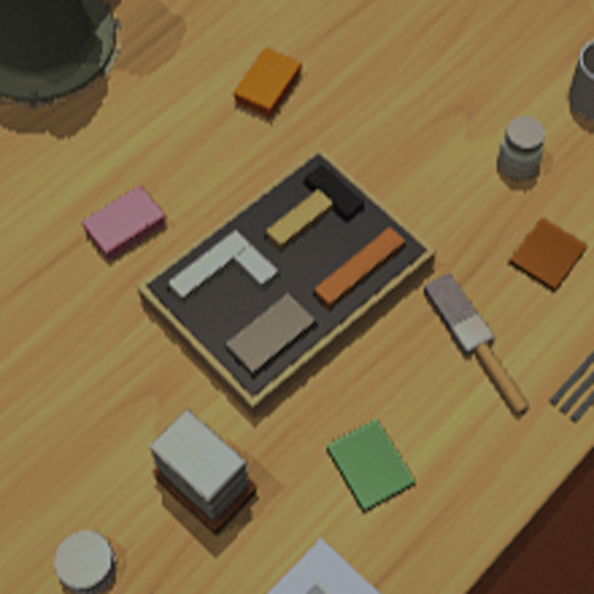

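The scene crop shows all four tools seated flat (foam centre about 290,280) and the tin column square on the box (205,470). The bystanders have not moved, so I'm handing in.

```bash
python3 -c "
from cell import bot
bot.close_job();print(bot.read_clock())"
```

```text
the job is handed in; nothing more can be done
the job is handed in; nothing more can be done
```

The job is done and handed in at about 139 s of the 210 s allowed. The three tins are stacked on the dark wooden box, and all four tools are pressed home in their own cutouts.

- **Tins:** the top tin fits at (0.653, −0.299), about 2 mm from the box's measured centre and 0.01 rad from its yaw. I checked the two tins under it only by eye in the pictures, because their faces are hidden and my fits of them were poor.
- **Tools:** light touches at both ends of every tool, and at three points on the mallet, all read 60.0–60.1 mm. That matches the expected 60 mm for a tool that is flat and fully home.
- **Mallet:** it had been knocked about 5 cm aside before I picked it up, so I measured it again. It needed 16 tries to find its cutout and sits 3.5 mm from where I had estimated the cutout. It could only enter with 1.8 mm of clearance, so I put this down to my estimate.
- **Disagreements:** the two cameras differed by 1–4 mm, so I combined both; for the first tin placed, that was within 1 mm of the gripper's position. One late fit put the mallet's yaw 0.013 rad off, which is within tolerance.
- **Not moved:** the bystanders and the pink and orange look-alikes show no movement in the pictures.

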